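Tip two parts crates on end to find the stamped one and push it to the dispatch rail

TASK

The two wooden parts crates look alike, but one has a ring branded into its underside. Using the fingertips to push, tip both crates up and over backwards, away from the robot, so that each stands on its far wall with its underside facing the robot; then push the stamped one, still on end, back until its rim stands flush against the wooden dispatch rail. Leave the other crate on end where it was tipped, do not pick a crate up at any time, and do not disturb the things around them.

Things in the scene. Friction and masses are not known exactly. Their poses are not given: they have to be found in the camera images.
- crate_a: one of two outwardly identical open-topped empty wooden crates, loose, about 0.3 kg, 85 mm deep (x), 150 mm wide (y), 100 mm high (z) on four rubber feet 3 mm high at its corners; walls 7 mm, a hand slot in each end wall. Origin: centre of the underside, level with the feet (floor board 7 mm deeper). Starts upright, x axis roughly away from the robot, z up; on end: x axis down, z away from the robot, 85 mm high
- crate_b: one of two outwardly identical open-topped empty wooden crates, loose, about 0.3 kg, 85 mm deep (x), 150 mm wide (y), 100 mm high (z) on four rubber feet 3 mm high at its corners; walls 7 mm, a hand slot in each end wall. Origin: centre of the underside, level with the feet (floor board 7 mm deeper). Starts upright, x axis roughly away from the robot, z up; on end: x axis down, z away from the robot, 85 mm high
- stamp (a point): centre of the stamp, on the underside of one of the two crates only (the one whose origin is within 10 mm): a dark branded ring 60 mm across with a dart in it, on the floor board's lower face, in the middle; hidden while that crate stands upright. The other crate's underside is blank
- crate_a_heel (a point): middle of the far lower edge of crate_a, the edge it tips about (42.5 mm along its x, 3 mm along its z from its origin); stays on the table. The feet grip: pushed away from the robot high on its near wall (80 mm up), best on an arc up and over, the crate turns about this edge, hardly slides, and past about 45 degrees falls on end by itself; pushed low it slides
- crate_b_heel (a point): the same point of crate_b
- crate_a_mouth (a point): centre of the open mouth of crate_a, in the plane of its rim (100 mm along its z from its origin)
- crate_b_mouth (a point): the same point of crate_b
- rail: the dispatch rail: straight wooden batten fixed to the table behind the crates, 660 mm long (its y), 22 mm thick (its x), 45 mm high, on small steel angles at the back. Origin: centre of its underside; its x axis points away from the robot, so its front face lies at x = -11 mm in its frame
- can_brown: small enamel paint can, 65 mm across, 61 mm high, between the crates, loose, a bystander; origin at the centre of its underside
- marker_black: black paint marker lying flat, 136 mm long, 14 mm thick, loose, a bystander; origin at the centre of its underside
- lard_tin: green hinged pocket tin, 65 x 94 x 18 mm, loose, a bystander; origin at the centre of its underside
- jar_silver: small jar with a silver lid, 53 mm across, 44 mm high, loose, a bystander; origin at the centre of its underside
- tape_cream: roll of cream masking tape lying flat, 84 mm across, 18 mm high, loose, a bystander; origin at the centre of its underside
- sanding_block: brown sanding block, 112 x 69 x 30 mm, loose, a bystander; origin at the centre of its underside

How it is judged:
On the way, in this order (a step that is already met when the one before it is completed fails the run):
1. both crates stand on end on their far walls, undersides facing the robot, and the stamped one is not yet at the rail (angle between each of crate_a, crate_b's own x axis and vertical above 3 rad and x of crate_a_mouth in the frame of rail below -0.026 m), for 0.2 s.
2. the stamped crate, still on end, has its rim flush against the rail (angle between crate_a's own x axis and vertical above 3 rad and x of crate_a_mouth in the frame of rail above -0.017 m), for 0.2 s.
At the end, for the whole second after the job is handed in: Both crates rest on end on their far walls (within 8 degrees). The stamped one has its rim against the rail: within 6 mm of its face, square within 4 degrees, between its ends. The blank one's tipping edge is within 60 mm of its start (all of step 2 and angle between crate_b's own x axis and vertical above 3 rad and x of crate_a_mouth in the frame of rail below 0 m and y of crate_a_mouth in the frame of rail between -0.31 and 0.31 m and angle between the z axis of crate_a and the x axis of rail, either way round below 0.07 rad and distance of crate_b_heel from where it was at the start of the episode below 0.06 m and linear speed of each of crate_a, crate_b below 0.02 m/s); the robot touches nothing.
It fails at once if a crate is picked up (its tipping edge more than 30 mm above the table) (height (world z) of any of crate_a_heel, crate_b_heel above 0.03 m).
It fails at once if a bystander is moved more than 20 mm (distance of any of can_brown, marker_black, lard_tin, jar_silver, tape_cream, sanding_block from where it was at the start of the episode above 0.02 m).
It also fails if it takes over 53 s, if anything falls off the work surface, if the arm or the gripper's body presses on something with over 40 N, if the wrist force passes 120 N, or if a joint passes its speed limit or range.

ROBOT

A 7-joint arm with a two-finger parallel gripper is mounted at the origin on a cart in front of the work surface, level with it; the furniture and walls round the work are solid. World frame = base frame: x ahead of the robot, y to its left, z up, the work surface at z = 0. Lengths are in m, angles in rad, forces in N, time in s.
With the tool pointing down it reaches from about 0.425 to 0.875 m from the base axis. Payload 8.4 kg.
Tool frame: the origin (TCP) lies at the very end of the fingers, on their centre line; the grasp point (between the pads) lies 19 mm behind it (manip.grip_depth is the distance from the TCP to the grasp point, in m); z points along the fingers, y is the line along which they close (so a half turn about z gives the same grasp; the last joint's range is limited). The gripper opens to 87 mm and grips with 3 to 60 N. Pads are 19 mm wide; open, the fingers measure 117 mm over their backs; the gripper's body (75 mm by 190 mm) begins 51 mm behind the grasp point.
Start: joints at [-1.287, 0.333, 0.04, 1.465, -0.013, 1.343, -0.059], TCP at [0.243, 0.603, 0.223] pointing down, gripper open.
Joint ranges: [-2.58, 2.58], [-0.38, 2.09], [-1.3, 1.39], [0.25, 2.4], [-1.5, 4.64], [0.08, 2.09], [-2.65, 2.65]. Speed limits (rad/s): [2.22, 2.22, 2.79, 2.79, 3.14, 3.14, 3.14].

INTERFACE

Orientations are given as a unit quaternion [w, x, y, z].
In Python, from bench import manip, viewer gives the robot as it stands.
- The arm moves only by the tool jog_arm, never from a script. Its arguments are lists of equal length, an entry for each row: "gripper": the opening in per cent of the stroke, from 0 (shut) to 100 (fully open); "dp": the shift along the world's x, y, z in cm, a list of three; "rot": the turn, a rotation vector about the world's x, y, z in degrees, a list of three. In form: {"gripper": [gripper, ...], "dp": [[dx, dy, dz], ...], "rot": [[wx, wy, wz], ...]}. A call has 1 to 10 rows; each row shifts and turns the commanded pose from where the row before left it; what a row does not reach is not made up. A row lasts 1/8 s, in which the tool goes at most 62.5 mm and 10.7 degrees, less where a joint would pass 70% of its speed; a pose out of reach is approached as far as the arm can. A call with a gripper value outside its range is refused whole. The fingers move at their own pace and stop on an object; "newtons" is the grip in N (left out, the last holds). Time passes only in rows, so rows that do not move let the fingers close. It gives the time, the measured TCP pose, the force, the opening and the grip force at its end, in the units of the state.
- manip.state(): the state, without advancing time (a new reading comes with each control period).
- viewer.capture(name): name is "scene" or "side" or "wrist"; returns the picture (480x640x3 uint8, red, green, blue); there is no depth.
- viewer.camera_params(name): a dict with "fx", "fy", "cx", "cy" (pixels), "R" (3x3) and "t" (3): a world point X has camera coordinates R X + t; the wrist camera has in their place "T_tool_cam" (4x4, takes a point from camera to tool coordinates, whose origin is the TCP and whose axes are the flange's). Camera axes: x right, y down, z forward; pixel columns grow to the right and rows downward; lengths in m; the calibration is good to about 2 mm. A picture is of the moment at which its call begins: read the wrist's pose just before it. camera_params takes no time and is no camera call.
- manip.hand_in(): hands the job in; it is judged then, once.
Trained networks look in the newest picture that a camera, given by its name, has taken for a name from the list of things; names that differ only in an ending like _2 or _b are one class to them, and where a whole thing is asked for, a point or a joint stands for the part that bears it (a point fixed in the world has none). Each returns a list of dicts, best first, with "confidence" (0 to 1); they miss things now and then, are a little off and sometimes report something else, mostly with a low value. They report only what shows in the picture. A call takes as long as a camera call.
- viewer.spot_in(camera, label): "xy" ([column, row] in pixels, amid what is visible of it).
- viewer.cut_out(camera, label): "mask" (480x640 bool, what is visible of it) and "xy" ([column, row] in pixels, amid what is visible of it).
The state is a dict: "time_s": time; "joint_pos": joint angles; "qd": joint speeds; "tau": joint torques, N m; "tcp_pos": TCP position; "tcp_rot": TCP orientation; "contact_force": force on the tool from outside, world axes, zero at the start; "ft_torque": the same for the moment, N m; "finger_gap": finger opening in m; "grasp_force": force on a finger pad.
Only numpy, scipy, OpenCV 4.12 (cv2) and the standard library are available. Lean on these libraries where they do the work, as an engineer would, in place of code of your own. Each camera call takes 0.05 s, during which the arm holds its last target. There are 200 camera calls.

## Working session

There is one attempt and no reset: what is moved stays moved. The work goes in short steps, Python scripts to look and compute and a tool call to move; the robot and the scene stay as the last step left them, time stands still between calls to the robot, and variables do not carry over. Pictures are saved under pics/ and viewed, at most 10 in all, crops included, and the job is handed in when it is done.

Besides the shell and the picture viewer there is one more tool, called after ">>>" as name(argument=value, ...), one argument or row to a line, values as JSON. jog_arm: Moves the arm, as the interface text tells. Its arguments: {"type":"object","properties":{"gripper":{"type":"array","items":{"type":"number"}},"dp":{"type":"array","items":{"type":"array","items":{"type":"number"}}},"rot":{"type":"array","items":{"type":"array","items":{"type":"number"}}},"newtons":{"type":"number"}},"required":["gripper","dp","rot"]}

```bash
ls; mkdir -p pics; cat > h.py <<'E'
import numpy as np, cv2
from bench import manip, viewer
def save(img,n): cv2.imwrite('pics/'+n+'.png',cv2.cvtColor(np.ascontiguousarray(img),cv2.COLOR_RGB2BGR))
def ray(cam,px,z):
    p=viewer.camera_params(cam); R=np.array(p['R']); t=np.array(p['t'])
    d=R.T@np.array([(px[0]-p['cx'])/p['fx'],(px[1]-p['cy'])/p['fy'],1]); c=-R.T@t
    return c+d*(z-c[2])/d[2]
def proj(cam,X):
    p=viewer.camera_params(cam); c=np.array(p['R'])@np.array(X)+np.array(p['t'])
    return np.array([p['fx']*c[0]/c[2]+p['cx'],p['fy']*c[1]/c[2]+p['cy']])
E
python3 - <<'E'
from h import *
s=viewer.capture('scene'); d=viewer.capture('side'); save(s,'s0'); save(d,'d0')
for c in('scene','side'):
    p=viewer.camera_params(c); print(c,(-np.array(p['R']).T@np.array(p['t'])).round(3),np.array(p['R'])[2].round(2))
hs={'crate_a':.05,'rail':.045,'can_brown':.03,'marker_black':.007,'lard_tin':.018,'jar_silver':.022,'tape_cream':.01,'sanding_block':.03}
for l,z in hs.items():
    for c in('scene','side'):
        for r in viewer.spot_in(c,l)[:3]: print(l,c,np.round(r['xy']),round(r['confidence'],2),ray(c,r['xy'],z).round(3))
print(manip.state()['time_s'])
E
```

```text
pics
scene [-0.158 -0.483  0.852] [ 0.65  0.38 -0.66]
side [ 0.222 -1.041  0.969] [ 0.28  0.72 -0.64]
crate_a scene [214. 259.] 0.68 [0.459 0.168 0.05 ]
crate_a side [250. 207.] 0.65 [0.468 0.178 0.05 ]
crate_a side [294. 282.] 0.64 [ 0.483 -0.178  0.05 ]
rail scene [352. 236.] 0.77 [ 0.741 -0.088  0.045]
rail side [378. 245.] 0.62 [ 0.75  -0.128  0.045]
can_brown scene [304. 253.] 0.77 [ 0.622 -0.007  0.03 ]
can_brown side [321. 232.] 0.66 [0.631 0.002 0.03 ]
can_brown side [393. 346.] 0.66 [ 0.63  -0.442  0.03 ]
marker_black scene [268. 301.] 0.65 [ 0.446 -0.01   0.007]
lard_tin scene [201. 206.] 0.93 [0.647 0.385 0.018]
lard_tin scene [352. 237.] 0.69 [ 0.766 -0.077  0.018]
lard_tin scene [335. 305.] 0.21 [ 0.514 -0.161  0.018]
lard_tin side [286. 167.] 0.74 [0.656 0.396 0.018]
jar_silver scene [163. 230.] 0.94 [0.497 0.395 0.022]
jar_silver scene [334. 307.] 0.6 [ 0.504 -0.166  0.022]
jar_silver side [239. 178.] 0.74 [0.486 0.391 0.022]
tape_cream scene [442. 352.] 0.87 [ 0.525 -0.429  0.01 ]
tape_cream scene [214. 258.] 0.59 [0.493 0.202 0.01 ]
tape_cream side [345. 378.] 0.64 [ 0.499 -0.464  0.01 ]
sanding_block scene [461. 319.] 0.62 [ 0.623 -0.439  0.03 ]
sanding_block side [395. 347.] 0.77 [ 0.632 -0.445  0.03 ]
0.9
```

View pics/s0.png

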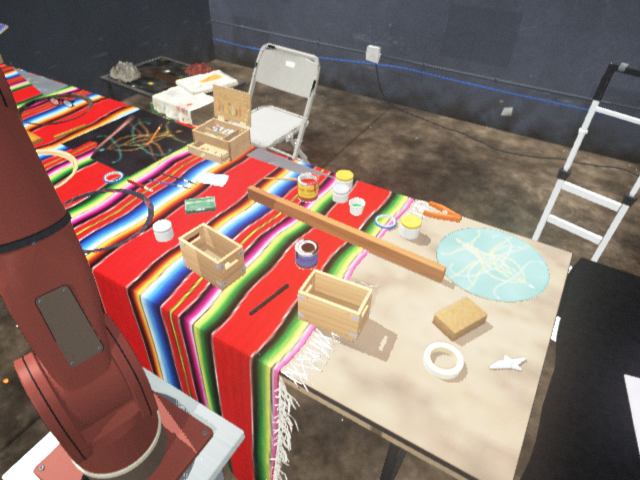

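View pics/d0.png

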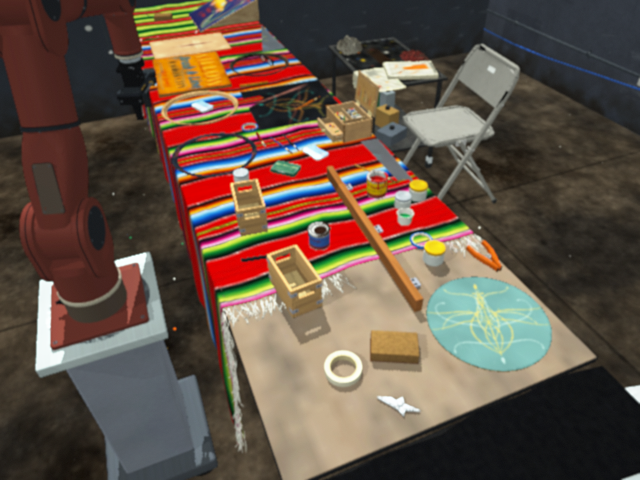

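Two crates are visible: one at about (214,258) in the scene view, the other at about (335,303). The can is between them at (306,253), the marker at (268,299), and the rail runs from (250,188) to (445,277). Next I'll fit poses to the masks.

```bash
cat >> h.py <<'E'
from scipy.optimize import minimize
def box_sil(cam,x,y,yaw,sx,sy,z0,z1):
    c,s=np.cos(yaw),np.sin(yaw)
    P=[proj(cam,[x+c*a*sx/2-s*b*sy/2,y+s*a*sx/2+c*b*sy/2,z]) for a in(-1,1) for b in(-1,1) for z in(z0,z1)]
    h=cv2.convexHull(np.float32(P)).reshape(-1,2)
    m=np.zeros((480*4,640*4),np.uint8); cv2.fillConvexPoly(m,np.int32(np.round(h*4*16+24)),255,shift=4)
    return cv2.resize(m,(640,480),interpolation=cv2.INTER_AREA)/255.
def hullmask(m):
    m=m.astype(np.uint8); n,l,st,_=cv2.connectedComponentsWithStats(m); m=(l==1+np.argmax(st[1:,4])).astype(np.uint8)
    c,_=cv2.findContours(m,0,2); o=np.zeros((480,640),np.uint8); cv2.fillConvexPoly(o,cv2.convexHull(np.vstack(c)),1); return o
def fit(masks,x0,dims):
    f=lambda v:sum(np.abs(box_sil(c,*v,*dims)-m).sum()/m.sum() for c,m in masks)
    r=minimize(f,x0,method='Nelder-Mead',options=dict(initial_simplex=np.array(x0)+np.array([[0,0,0],[.02,0,0],[0,.02,0],[0,0,.1]]),xatol=2e-4,fatol=1e-4))
    return r.x,r.fun
E
python3 - <<'E'
from h import *
viewer.capture('scene');viewer.capture('side')
C=[]
for c in('scene','side'):
    seen=[]
    for l in('crate_a','crate_b'):
        for r in viewer.cut_out(c,l):
            if r['confidence']<.3: continue
            seen.append((r['xy'],hullmask(r['mask']))); print(c,l,np.round(r['xy']),round(r['confidence'],2),r['mask'].sum())
    C+=[(c,*s) for s in seen]
for name,x0 in(('L',(.48,.18,0)),('R',(.49,-.17,0))):
    ms={}
    for c,xy,m in C:
        if np.hypot(*(np.array(xy)-proj(c,[x0[0],x0[1],.05])))<30: ms[c]=m
    for sub in (list(ms.items()),)+tuple([i] for i in ms.items()):
        v,e=fit(sub,x0,(.085,.15,.0,.1)); print(name,[s[0] for s in sub],v.round(4),round(e,3))
ms=[]
for c in('scene','side'):
    for r in viewer.cut_out(c,'rail')[:1]: ms.append((c,hullmask(r['mask']))); print('rail',c,r['confidence'],r['mask'].sum())
print(fit(ms,(.74,0,-.02),(.022,.66,0,.045)))
for m in ms: print(m[0],fit([m],(.74,0,-.02),(.022,.66,0,.045)))
print(manip.state()['time_s'])
E
```

```text
scene crate_a [334. 307.] 0.94 3751
scene crate_a [214. 257.] 0.71 2887
scene crate_b [334. 307.] 0.94 3751
scene crate_b [214. 257.] 0.71 2887
side crate_a [296. 280.] 0.74 2726
side crate_a [251. 208.] 0.59 1487
side crate_b [296. 280.] 0.74 2726
side crate_b [251. 208.] 0.59 1487
L ['scene', 'side'] [ 0.4649  0.1802 -0.1371] 0.078
L ['scene'] [ 0.4654  0.1788 -0.1245] 0.026Traceback (most recent call last):
  File "<stdin>", line 16, in <module>
  File "h.py", line 23, in fit
    r=minimize(f,x0,method='Nelder-Mead',options=dict(initial_simplex=np.array(x0)+np.array([[0,0,0],[.02,0,0],[0,.02,0],[0,0,.1]]),xatol=2e-4,fatol=1e-4))
    res = _minimize_neldermead(fun, x0, args, callback, bounds=bounds,
                               **options)
    fsim[j] = func(sim[j])
              ~~~~^^^^^^^^
    fx = function(np.copy(x), *(wrapper_args + args))
  File "h.py", line 22, in <lambda>
    f=lambda v:sum(np.abs(box_sil(c,*v,*dims)-m).sum()/m.sum() for c,m in masks)
               ~~~^^^^^^^^^^^^^^^^^^^^^^^^^^^^^^^^^^^^^^^^^^^^^^^^^^^^^^^^^^^^^^
  File "h.py", line 22, in <genexpr>
    f=lambda v:sum(np.abs(box_sil(c,*v,*dims)-m).sum()/m.sum() for c,m in masks)
                          ~~~~~~~^^^^^^^^^^^^
  File "h.py", line 14, in box_sil
    P=[proj(cam,[x+c*a*sx/2-s*b*sy/2,y+s*a*sx/2+c*b*sy/2,z]) for a in(-1,1) for b in(-1,1) for z in(z0,z1)]
       ~~~~^^^^^^^^^^^^^^^^^^^^^^^^^^^^^^^^^^^^^^^^^^^^^^^^^
  File "h.py", line 9, in proj
    p=viewer.camera_params(cam); c=np.array(p['R'])@np.array(X)+np.array(p['t'])
ValueError: time passes only in moves, steps and waits
```

```bash
python3 - <<'E'
s=open('h.py').read()
s=s.replace("p=viewer.camera_params(cam);","p=cp(cam);").replace("def save","import functools\n@functools.cache\ndef cp(c): return viewer.camera_params(c)\ndef save",1)
open('h.py','w').write(s)
E
cat > f.py <<'E'
from h import *
def crates(x0s,dims,cams=('scene','side'),raw=False):
    C=[]
    for c in cams:
        viewer.capture(c)
        for r in viewer.cut_out(c,'crate_a'):
            if r['confidence']>.25: C.append((c,r['xy'],hullmask(r['mask'])))
    for name,x0 in x0s:
        ms={}
        for c,xy,m in C:
            if np.hypot(*(np.array(xy)-proj(c,[x0[0],x0[1],.05])))<30 and c not in ms: ms[c]=m
        for sub in ([list(ms.items())] if len(ms)>1 else [])+[[i] for i in ms.items()]:
            v,e=fit(sub,x0,dims); print(name,[s[0] for s in sub],v.round(4),round(e,3))
E
python3 - <<'E'
from f import *
crates((('L',(.48,.18,0)),('R',(.49,-.17,0))),(.085,.15,.0,.1))
ms=[]
for c in('scene','side'):
    for r in viewer.cut_out(c,'rail')[:1]: ms.append((c,hullmask(r['mask']))); print('rail',c,r['confidence'],r['mask'].sum())
print(fit(ms,(.74,0,-.02),(.022,.66,0,.045)))
for m in ms: print(m[0],fit([m],(.74,0,-.02),(.022,.66,0,.045)))
print(manip.state()['time_s'])
E
```

```text
L ['scene', 'side'] [ 0.4643  0.1794 -0.1358] 0.098
L ['scene'] [ 0.4655  0.1792 -0.1356] 0.023
L ['side'] [ 0.4643  0.1839 -0.1332] 0.062
R ['scene', 'side'] [ 0.4868 -0.1727  0.0886] 0.065
R ['scene'] [ 0.4877 -0.1727  0.0945] 0.02
R ['side'] [ 0.4864 -0.1709  0.0868] 0.038
rail scene 0.56 3211
rail side 0.92 2145
(array([ 0.76992457, -0.02332255, -0.05157186]), np.float64(0.29276179801760016))
scene (array([ 0.76892198, -0.02354712, -0.05290817]), np.float64(0.0644683424030405))
side (array([ 0.77282866, -0.01694404, -0.05268396]), np.float64(0.2099238305468122))
1.5
```

The crate fits agree between cameras: L is at (0.465, 0.180) with yaw −7.8°, R at (0.487, −0.173) with yaw +5.2°. The rail is at (0.770, −0.023) with yaw −3°.

```bash
python3 - <<'E'
from h import *
from scipy.spatial.transform import Rotation as Ro
s=manip.state(); q=s['tcp_rot']; print(s['tcp_pos'],Ro.from_quat(np.r_[q[1:],q[0]]).as_matrix().round(3),s['finger_gap'])
E
```

```text
[0.24279579 0.60293029 0.22254848] [[-0.928  0.374 -0.   ]
 [ 0.374  0.928 -0.   ]
 [ 0.    -0.    -1.   ]] 0.0874555701694445
```

>>> jog_arm(
  gripper=[100, 100, 100, 100, 100, 100, 100, 100, 100, 100],
  dp=[
    [1.9, -5.15, 0],
    [1.9, -5.15, 0],
    [1.9, -5.15, 0],
    [1.9, -5.15, 0],
    [1.9, -5.15, 0],
    [1.9, -5.15, 0],
    [1.9, -5.15, 0],
    [1.9, -5.15, 0],
    [0, 0, 0],
    [0, 0, 0],
  ],
  rot=[
    [0, 0, 1.76],
    [0, 0, 1.76],
    [0, 0, 1.76],
    [0, 0, 1.76],
    [0, 0, 1.76],
    [0, 0, 1.76],
    [0, 0, 1.76],
    [0, 0, 1.76],
    [0, 0, 0],
    [0, 0, 0],
  ],
)

```text
time_s: 2.75
tcp_pos: [0.3947, 0.1914, 0.2228]
tcp_rot: [0.0, 0.069, 0.998, 0.0]
contact_force: [0.0, 0.1, 0.5]
finger_gap: 0.0871
grasp_force: 0.0
```

>>> jog_arm(
  gripper=[100, 100, 100, 100, 100, 100, 100],
  dp=[
    [0, -0.15, -5],
    [0, 0, -5],
    [0, 0, -4.3],
    [0, 0, 0],
    [0.8, -0.11, 0],
    [0.8, -0.11, 0],
    [0, 0, 0],
  ],
  rot=[
    [0, 0, 0],
    [0, 0, 0],
    [0, 0, 0],
    [0, 0, 0],
    [0, 0, 0],
    [0, 0, 0],
    [0, 0, 0],
  ],
)

```text
time_s: 3.62
tcp_pos: [0.412, 0.1878, 0.0807]
tcp_rot: [0.001, 0.069, 0.998, 0.001]
contact_force: [-0.3, 0.2, -0.8]
finger_gap: 0.0871
grasp_force: 0.7
```

>>> jog_arm(
  gripper=[100, 100, 100, 100, 100, 100, 100, 100, 100],
  dp=[
    [0.3, -0.04, 0],
    [0.7, -0.1, 0.65],
    [0.76, -0.1, 0.65],
    [0.81, -0.11, 0.57],
    [0.85, -0.12, 0.52],
    [0.9, -0.12, 0.42],
    [0.93, -0.13, 0.35],
    [0.96, -0.13, 0.26],
    [0, 0, 0],
  ],
  rot=[
    [0, 0, 0],
    [0, 0, 0],
    [0, 0, 0],
    [0, 0, 0],
    [0, 0, 0],
    [0, 0, 0],
    [0, 0, 0],
    [0, 0, 0],
    [0, 0, 0],
  ],
)

```text
time_s: 4.75
tcp_pos: [0.4738, 0.1784, 0.1139]
tcp_rot: [0.0, 0.069, 0.998, -0.0]
contact_force: [-0.4, 0.1, 0.2]
finger_gap: 0.0875
grasp_force: 0.0
```

```bash
python3 - <<'E'
from h import *
s=viewer.capture('scene'); d=viewer.capture('side')
save(np.hstack([cv2.resize(s[180:330,130:290],None,fx=2.4,fy=2.4,interpolation=2),cv2.resize(d[140:290,180:340],None,fx=2.4,fy=2.4,interpolation=2)]),'c1')
E
```

```text
(no output)
```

View pics/c1.png

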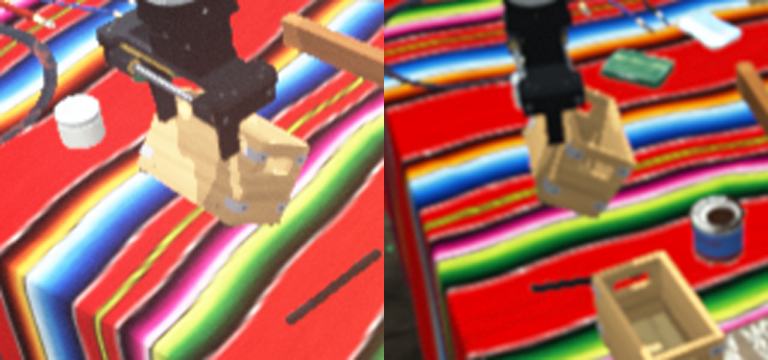

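The left crate is tipping cleanly, now about 35° over. I'll continue the arc.

>>> jog_arm(
  gripper=[100, 100, 100, 100, 100, 100, 100, 100, 100],
  dp=[
    [0.97, -0.13, 0.15],
    [0.98, -0.13, 0.05],
    [0.99, -0.13, 0],
    [0.6, -0.08, 0],
    [0, 0, 0],
    [0, 0, 0],
    [0, 0, 1],
    [-1, 0.1, 3],
    [-1.5, 0, 4],
  ],
  rot=[
    [0, 0, 0],
    [0, 0, 0],
    [0, 0, 0],
    [0, 0, 0],
    [0, 0, 0],
    [0, 0, 0],
    [0, 0, 0],
    [0, 0, 0],
    [0, 0, 0],
  ],
)

```text
time_s: 5.98
tcp_pos: [0.4826, 0.1748, 0.1966]
tcp_rot: [-0.0, 0.069, 0.998, -0.0]
contact_force: [0.5, 1.2, 0.6]
finger_gap: 0.0867
grasp_force: 0.0
```

```bash
python3 - <<'E'
from h import *
s=viewer.capture('scene'); d=viewer.capture('side')
save(np.hstack([cv2.resize(s[180:330,130:290],None,fx=2.4,fy=2.4,interpolation=2),cv2.resize(d[140:290,180:340],None,fx=2.4,fy=2.4,interpolation=2)]),'c2')
E
```

```text
(no output)
```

View pics/c2.png

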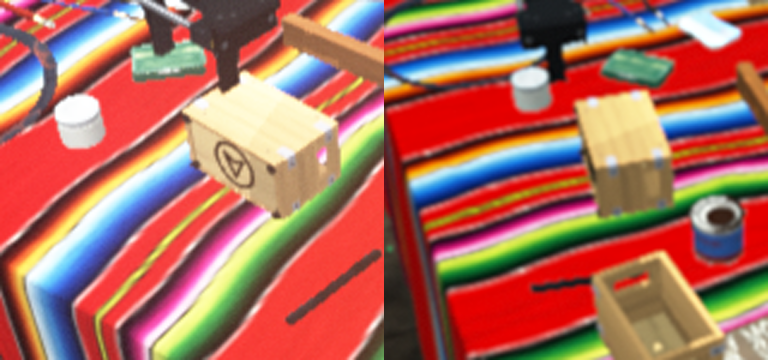

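The left crate stands on end with the ring showing, so it is the stamped one. Next is the right crate.

>>> jog_arm(
  gripper=[100, 100, 100, 100, 100, 100, 100, 100, 100, 100],
  dp=[
    [-0.95, -5.05, 0],
    [-0.95, -5.05, 0],
    [-0.95, -5.05, 0],
    [-0.95, -5.05, 0],
    [-0.95, -5.05, 0],
    [-0.95, -5.05, 0],
    [-0.95, -5.05, 0],
    [0, 0, -4],
    [0, 0, 0],
    [0, 0, 0],
  ],
  rot=[
    [0, 0, 1.86],
    [0, 0, 1.86],
    [0, 0, 1.86],
    [0, 0, 1.86],
    [0, 0, 1.86],
    [0, 0, 1.86],
    [0, 0, 1.86],
    [0, 0, 0],
    [0, 0, 0],
    [0, 0, 0],
  ],
)

```text
time_s: 7.32
tcp_pos: [0.4172, -0.178, 0.1567]
tcp_rot: [0.0, -0.046, 0.999, -0.0]
contact_force: [0.5, 0.9, 0.1]
finger_gap: 0.0869
grasp_force: 0.0
```

>>> jog_arm(
  gripper=[100, 100, 100, 100, 100, 100, 100],
  dp=[
    [0, 0, -4],
    [0, 0, -3.7],
    [0, 0, 0],
    [0.8, 0.07, 0],
    [0.7, 0.06, 0],
    [0, 0, 0],
    [0, 0, 0],
  ],
  rot=[
    [0, 0, 0],
    [0, 0, 0],
    [0, 0, 0],
    [0, 0, 0],
    [0, 0, 0],
    [0, 0, 0],
    [0, 0, 0],
  ],
)

```text
time_s: 8.2
tcp_pos: [0.4321, -0.1773, 0.0791]
tcp_rot: [0.0, -0.045, 0.999, -0.0]
contact_force: [0.6, 0.1, -0.7]
finger_gap: 0.0871
grasp_force: 0.0
```

>>> jog_arm(
  gripper=[100, 100, 100, 100, 100, 100, 100, 100, 100, 100],
  dp=[
    [0.3, 0.03, 0],
    [0.7, 0.06, 0.65],
    [0.77, 0.07, 0.65],
    [0.82, 0.07, 0.57],
    [0.86, 0.08, 0.52],
    [0.9, 0.08, 0.42],
    [0.94, 0.08, 0.35],
    [0.97, 0.09, 0.26],
    [0.98, 0.09, 0.15],
    [0.99, 0.09, 0.05],
  ],
  rot=[
    [0, 0, 0],
    [0, 0, 0],
    [0, 0, 0],
    [0, 0, 0],
    [0, 0, 0],
    [0, 0, 0],
    [0, 0, 0],
    [0, 0, 0],
    [0, 0, 0],
    [0, 0, 0],
  ],
)

```text
time_s: 9.45
tcp_pos: [0.5149, -0.1697, 0.115]
tcp_rot: [0.0, -0.045, 0.999, -0.0]
contact_force: [-0.2, 0.5, 0.3]
finger_gap: 0.087
grasp_force: 0.0
```

>>> jog_arm(
  gripper=[100, 100, 100, 100, 100, 100, 100],
  dp=[
    [1.0, 0.09, 0],
    [0.6, 0.05, 0],
    [0, 0, 0],
    [0, 0, 0],
    [0, 0, 1],
    [-1, -0.1, 3],
    [-1.5, 0, 4],
  ],
  rot=[
    [0, 0, 0],
    [0, 0, 0],
    [0, 0, 0],
    [0, 0, 0],
    [0, 0, 0],
    [0, 0, 0],
    [0, 0, 0],
  ],
)

```text
time_s: 10.32
tcp_pos: [0.5043, -0.1695, 0.1959]
tcp_rot: [-0.001, -0.045, 0.999, -0.0]
contact_force: [1.0, 1.4, 1.3]
finger_gap: 0.0869
grasp_force: 0.0
```

```bash
python3 - <<'E'
from f import *
s=viewer.capture('scene'); d=viewer.capture('side')
save(np.hstack([cv2.resize(s[180:380,160:380],None,fx=1.8,fy=1.8,interpolation=2),cv2.resize(d[140:340,200:420],None,fx=1.8,fy=1.8,interpolation=2)]),'c3')
crates((('L',(.555,.17,-.13)),('R',(.575,-.165,.09))),(.097,.15,0,.085))
print(manip.state()['time_s'])
E
```

```text
L ['scene', 'side'] [ 0.552   0.1659 -0.2314] 1.256
L ['scene'] [ 0.5597  0.1663 -0.1376] 0.019
L ['side'] [ 0.5492  0.1673 -0.2538] 1.122
R ['scene', 'side'] [ 0.5826 -0.1646  0.1045] 0.065
R ['scene'] [ 0.5827 -0.1654  0.0921] 0.021
R ['side'] [ 0.5828 -0.162   0.1175] 0.032
10.625
```

View pics/c3.png

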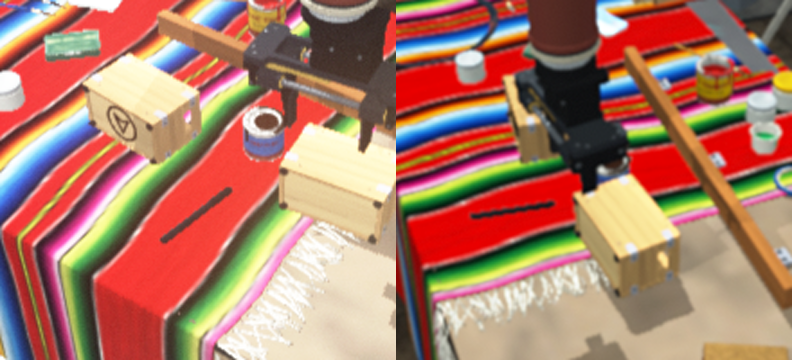

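Both crates stand on end, and R's underside is blank. I'll move behind L and push it to the rail while turning it to the rail's yaw.

>>> jog_arm(
  gripper=[100, 100, 100, 100, 100, 100, 100, 100, 100, 100],
  dp=[
    [-0.24, 4.94, 0],
    [-0.24, 4.94, 0],
    [-0.24, 4.94, 0],
    [-0.24, 4.94, 0],
    [-0.24, 4.94, 0],
    [-0.24, 4.94, 0],
    [-0.24, 4.94, 0],
    [0, 0, -4],
    [0, 0, 0],
    [0, 0, 0],
  ],
  rot=[
    [0, 0, -1.86],
    [0, 0, -1.86],
    [0, 0, -1.86],
    [0, 0, -1.86],
    [0, 0, -1.86],
    [0, 0, -1.86],
    [0, 0, -1.86],
    [0, 0, 0],
    [0, 0, 0],
    [0, 0, 0],
  ],
)

```text
time_s: 11.88
tcp_pos: [0.4886, 0.1756, 0.1554]
tcp_rot: [-0.0, 0.069, 0.998, -0.0]
contact_force: [-0.4, 0.0, 0.8]
finger_gap: 0.0874
grasp_force: 0.0
```

>>> jog_arm(
  gripper=[100, 100, 100, 100, 100, 100, 100],
  dp=[
    [0, 0, -4],
    [0, 0, -4],
    [0, 0, -3.5],
    [0, 0, 0],
    [0.6, -0.08, 0],
    [0.6, -0.08, 0],
    [0, 0, 0],
  ],
  rot=[
    [0, 0, 0],
    [0, 0, 0],
    [0, 0, 0],
    [0, 0, 0],
    [0, 0, 0],
    [0, 0, 0],
    [0, 0, 0],
  ],
)

```text
time_s: 12.75
tcp_pos: [0.5016, 0.175, 0.0411]
tcp_rot: [0.001, 0.069, 0.998, 0.001]
contact_force: [0.1, 0.2, 0.3]
finger_gap: 0.0871
grasp_force: 0.0
```

```bash
python3 - <<'E'
from f import *
crates((('L',(.555,.17,-.13)),('R',(.575,-.165,.09))),(.097,.15,0,.085),('scene',))
print(manip.state()['tcp_pos'])
E
```

```text
L ['scene'] [ 0.5812  0.1353 -0.8963] 0.445
R ['scene'] [ 0.5829 -0.1647  0.1048] 0.025
[0.50067143 0.17490749 0.0404762 ]
```

>>> jog_arm(
  gripper=[100, 100, 100, 100, 100, 100, 100, 100, 100, 100],
  dp=[
    [0.5, -0.05, 0],
    [1, -0.07, 0],
    [1, -0.07, 0],
    [1, -0.07, 0],
    [1, -0.06, 0],
    [1, -0.06, 0],
    [1, -0.06, 0],
    [1, -0.05, 0],
    [1, -0.05, 0],
    [1, -0.05, 0],
  ],
  rot=[
    [0, 0, 0],
    [0, 0, 0.53],
    [0, 0, 0.53],
    [0, 0, 0.53],
    [0, 0, 0.53],
    [0, 0, 0.53],
    [0, 0, 0.53],
    [0, 0, 0.53],
    [0, 0, 0.53],
    [0, 0, 0.53],
  ],
)

```text
time_s: 14.1
tcp_pos: [0.5945, 0.169, 0.0398]
tcp_rot: [-0.001, 0.027, 1.0, -0.0]
contact_force: [-6.2, -1.0, 5.9]
finger_gap: 0.087
grasp_force: 3.5
```

>>> jog_arm(
  gripper=[100, 100, 100, 100, 100, 100, 100],
  dp=[
    [1, -0.05, 0],
    [1, -0.05, 0],
    [1, -0.05, 0],
    [1, -0.05, 0],
    [0.8, -0.05, 0],
    [0, 0, 0],
    [0, 0, 0],
  ],
  rot=[
    [0, 0, 0],
    [0, 0, 0],
    [0, 0, 0],
    [0, 0, 0],
    [0, 0, 0],
    [0, 0, 0],
    [0, 0, 0],
  ],
)

```text
time_s: 14.98
tcp_pos: [0.6433, 0.1663, 0.0398]
tcp_rot: [0.0, 0.027, 1.0, -0.0]
contact_force: [0.7, 0.1, -0.4]
finger_gap: 0.0868
grasp_force: 0.0
```

```bash
python3 - <<'E'
from f import *
s=viewer.capture('scene'); d=viewer.capture('side')
save(np.hstack([cv2.resize(s[150:320,150:320],None,fx=2.3,fy=2.3,interpolation=2),cv2.resize(d[120:290,210:380],None,fx=2.3,fy=2.3,interpolation=2)]),'c4')
E
```

```text
(no output)
```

View pics/c4.png

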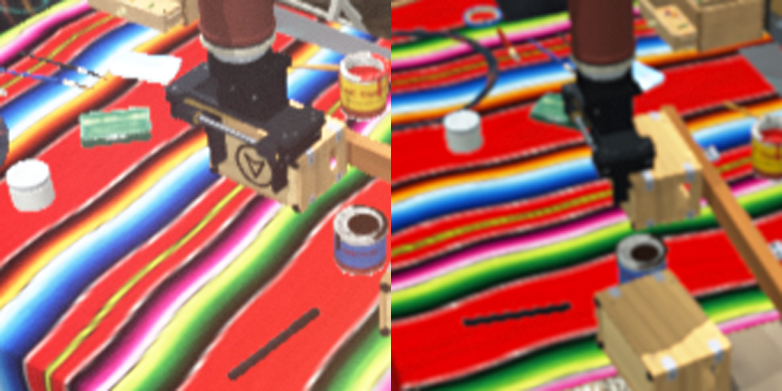

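The crate is still square on the fingers, about 15–20 mm short of the rail. I'll creep in while watching the force.

>>> jog_arm(
  gripper=[100, 100, 100, 100],
  dp=[
    [0.5, -0.03, 0],
    [0.5, -0.03, 0],
    [0.4, -0.02, 0],
    [0, 0, 0],
  ],
  rot=[
    [0, 0, 0],
    [0, 0, 0],
    [0, 0, 0],
    [0, 0, 0],
  ],
)

```text
time_s: 15.58
tcp_pos: [0.6579, 0.1656, 0.0399]
tcp_rot: [0.0, 0.027, 1.0, -0.0]
contact_force: [-0.4, 1.2, 0.0]
finger_gap: 0.0869
grasp_force: 0.3
```

>>> jog_arm(
  gripper=[100, 100],
  dp=[
    [0.2, -0.01, 0],
    [0.2, -0.01, 0],
  ],
  rot=[
    [0, 0, 0],
    [0, 0, 0],
  ],
)

```text
time_s: 15.82
tcp_pos: [0.6602, 0.1653, 0.0398]
tcp_rot: [-0.001, 0.027, 1.0, -0.0]
contact_force: [-14.0, -0.6, 9.5]
finger_gap: 0.087
grasp_force: 7.0
```

>>> jog_arm(
  gripper=[100, 100],
  dp=[
    [0.2, -0.01, 0],
    [0, 0, 0],
  ],
  rot=[
    [0, 0, 0],
    [0, 0, 0],
  ],
)

```text
time_s: 16.08
tcp_pos: [0.6602, 0.1653, 0.0398]
tcp_rot: [-0.003, 0.027, 1.0, -0.0]
contact_force: [-18.4, -2.8, 13.1]
finger_gap: 0.0869
grasp_force: 9.8
```

The force is rising with no motion, so the rim is on the rail. I'll back off and check.

>>> jog_arm(
  gripper=[100, 100, 100, 100, 100, 100, 100, 100, 100, 100],
  dp=[
    [-0.5, 0.03, 0],
    [-2, 0.1, 0],
    [-4, 0.2, 0],
    [-3, 0, 5],
    [-3, 2, 4],
    [-2, 5, 2],
    [-2, 5, 1],
    [-2, 5, 0],
    [-2, 4, 0],
    [0, 0, 0],
  ],
  rot=[
    [0, 0, 0],
    [0, 0, 0],
    [0, 0, 0],
    [0, 0, 0],
    [0, 0, 0],
    [0, 0, 0],
    [0, 0, 0],
    [0, 0, 0],
    [0, 0, 0],
    [0, 0, 0],
  ],
)

```text
time_s: 17.32
tcp_pos: [0.4562, 0.3829, 0.1598]
tcp_rot: [0.0, 0.024, 1.0, 0.001]
contact_force: [0.3, -0.7, 0.1]
finger_gap: 0.0872
grasp_force: 0.0
```

```bash
python3 - <<'E'
from f import *
s=viewer.capture('scene'); d=viewer.capture('side')
save(np.hstack([cv2.resize(s[160:360,170:390],None,fx=1.8,fy=1.8,interpolation=2),cv2.resize(d[130:330,200:420],None,fx=1.8,fy=1.8,interpolation=2)]),'c5')
crates((('L',(.718,.16,-.05)),('R',(.575,-.165,.09))),(.097,.15,0,.085))
for l,z in {'can_brown':.03,'marker_black':.007,'jar_silver':.022,'lard_tin':.018}.items():
    for r in viewer.spot_in('scene',l)[:1]: print(l,np.round(r['xy']),round(r['confidence'],2),ray('scene',r['xy'],z).round(3))
print(manip.state()['time_s'])
E
```

```text
L ['scene', 'side'] [ 0.7175  0.1622 -0.0472] 0.083
L ['scene'] [ 0.7189  0.162  -0.0365] 0.025
L ['side'] [ 0.7167  0.1653 -0.0397] 0.039
R ['scene', 'side'] [ 0.5822 -0.1639  0.1004] 0.06
R ['scene'] [ 0.5827 -0.1647  0.0916] 0.022
R ['side'] [ 0.5818 -0.1623  0.0992] 0.028
can_brown [304. 256.] 0.83 [ 0.612 -0.012  0.03 ]
marker_black [269. 300.] 0.75 [ 0.45  -0.01   0.007]
jar_silver [161. 229.] 0.84 [0.499 0.404 0.022]
lard_tin [200. 205.] 0.73 [0.65  0.389 0.018]
17.825
```

View pics/c5.png

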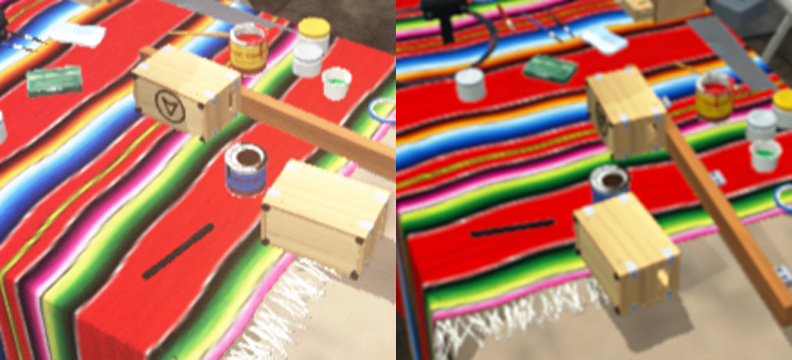

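The stamped crate is flush against the rail: fitted yaw is about −2.5° against the rail's −3°. The can still sits at (306,253), where it started, and the blank crate is on end. I'll hand in.

```bash
python3 -c "
from bench import manip
print(manip.hand_in())"
```

```text
the job is handed in; nothing more can be done
None
```

The job is handed in, with no verdict returned: both crates stand on end, the stamped (left) one flush against the rail and the blank one about 5 mm from where it was tipped, and the bystanders I re-checked had not moved (tape roll and sanding block not re-checked).

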